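Load the tube rack and lock it with the cam clamp

ROBOT

A 7-joint arm with a two-finger parallel gripper is mounted at the origin on a cart in front of the work surface, level with it; the furniture and walls round the work are solid. World frame = base frame: x ahead of the robot, y to its left, z up, the work surface at z = 0. Lengths are in m, angles in rad, forces in N, time in s.
With the tool pointing down it reaches from about 0.35 to 0.9 m from the base axis. Payload 19.9 kg.
Tool frame: the origin (TCP) lies on the mounting face of the last link; the fingertips stand 199 mm ahead of it and the grasp point (between the pads) lies 180 mm ahead of it; z points along the fingers, x is the direction in which the jaws open and shut, and the axes are right-handed (so a half turn about z gives the same grasp; the last joint's range is limited). The gripper opens to 94 mm and grips with 3 to 60 N. Pads are 16 mm wide; open, the fingers measure 119 mm over their backs; the gripper's body (75 mm by 177 mm) begins 78 mm behind the grasp point.
Start: joints at [1.282, 0.417, -0.01, 1.614, 0.005, 1.111, -0.053], TCP at [0.153, -0.606, 0.405] pointing down, gripper open.
Joint ranges: [-2.81, 2.81], [-0.39, 2.02], [-1.27, 1.25], [0.06, 2.57], [-1.19, 4.33], [0.19, 2], [-2.82, 2.82]. Speed limits (rad/s): [1.89, 1.89, 2.39, 2.39, 3.01, 3.01, 3.01].

INTERFACE

Orientations are given as [roll, pitch, yaw] about the fixed x, y, z axes, in that order (R = Rz(yaw) Ry(pitch) Rx(roll)).
In Python, from workcell import ctrl, imaging gives the robot as it stands.
- The arm moves only by the shell command python3 -m handwheel 'ROWS'. ROWS is JSON, one flat list of numbers, 7 for each row, row after row: the shift along the world's x, y, z in cm, then the turn, a rotation vector about the world's x, y, z in degrees, then the finger opening in cm, from 0 to 9.4. In form: [dx, dy, dz, wx, wy, wz, hand, dx, dy, dz, wx, wy, wz, hand, ...]. A call has 1 to 8 rows; each row shifts and turns the commanded pose from where the row before left it; what a row does not reach is not made up. A row lasts 1/10 s, in which the tool goes at most 50 mm and 8.59 degrees, less where a joint would pass 70% of its speed; a pose out of reach is approached as far as the arm can. A call is refused whole if a number of a shift passes 5 or a number of a turn 8.59, either way. A call with a gripper value outside its range is refused whole. The fingers move at their own pace and stop on an object; the grip force is fixed at half the most. Time passes only in rows, so rows that do not move let the fingers close. It gives the time, the measured TCP pose, the force and the opening at its end, in the units of the state.
- ctrl.sense(): the state, without advancing time (a new reading comes with each control period).
- imaging.snapshot(name): name is "side" or "top"; returns a dict with "pixels" (420x560x3 uint8, red, green, blue), "intrinsics" (3x3 intrinsics, pixels), "k1" (the pictures are not rectified: a ray, as slopes to the right and down, at radius r is drawn at 1 + k1 r^2 times it, then the intrinsics apply), "xyz" and "rotation" of the camera in the world. Camera axes: x right, y down, z forward; pixel columns grow to the right and rows downward; lengths in m; the calibration is good to about 2 mm. A picture is of the moment at which its call begins. There is no depth.
- ctrl.close_job(): hands the job in, once; it reports no verdict.
The state is a dict: "time_s": time; "joint_positions": joint angles; "joint_velocities": joint speeds; "tau": joint torques, N m; "ee_pos": TCP position; "ee_rot": TCP orientation; "force": force on the tool from outside, world axes, zero at the start; "ft_torque": the same for the moment, N m; "finger_gap": opening from 0.0 (shut) to 1.0 (fully open).
Only numpy, scipy, OpenCV 4.12 (cv2) and the standard library are available. Lean on these libraries where they do the work, as an engineer would, in place of code of your own. Each camera call takes 0.05 s, during which the arm holds its last target.

TASK

Put the loaded microtube rack into the bay of the grey clamp bed, flat on the bed, long side along the fence, and let go of it. Then turn the clamp's black wing knob clockwise (seen from above), feeling for the sprung roller to drop into the notch of the cam, so that the jaw springs forward and holds the rack against the fence; the notch ends in a stop, so ease off as soon as you feel it and do not force the knob on against it. Leave the knob there and do not disturb the bottle, the two vials and the timer standing around.

Things in the scene. Friction and masses are not known exactly. Their poses are not given: they have to be found in the camera images.
- tube_rack: loose microtube rack: green oblong block 68 x 165 mm, 46 mm tall (tube caps up to 56 mm), 8 x 4 wells, about 0.25 kg. Origin at the centre of its underside, z up, y along its length; either end may point either way. Grasp it across its 68 mm width from above, fingertips 17 mm or more above its underside so that they clear jaw and fence.
- clamp_bed: fixed grey clamp bed, 220 x 200 mm, bed surface 20 mm above the worktop. Origin at worktop level under the middle of a clamped rack; x from the knob across the bay to the fence, y along the bay (the rack's long side), z up. Jaw, fence and end stops rise 14 mm above the bed; end stop faces at y = +87 and -87 mm; knob axis at x = -98 mm, y = 0.
- bay_middle (a point): middle of the open bay on the bed surface (bed x = -5 mm, y = 0, 20 mm above the worktop), axes as the bed's: set the middle of the rack's underside here. The bay is 77 mm wide in x (retracted jaw to fence; both flare outward by 5 mm at the top) and 174 mm long in y. The jaw later pushes the rack 5 mm in +x, against the fence.
- fence: fixed aluminium fence at the back of the bay, 12 x 120 x 14 mm; origin on the bed surface, at the middle of the face that the rack is pressed against (bed x = +34 mm); axes as the bed's.
- cam_knob (a joint): turn of the knob and its cam, rad, growing clockwise from above, range -0.05 to 1.9; starts between 0 and 0.2, stays where left (friction). Turning takes about 0.1 to 0.2 N m until the notch reaches the roller (begins between 0.4 and 1.15 rad, differs from clamp to clamp and must be felt): then the resistance turns into a pull as the jaw springs 10 mm forward.
- knob_grip (a point): black wing knob: bar 46 mm long, 10 mm thick, 26 mm tall (46 to 72 mm above the worktop); a collar 30 mm wide lies right below it. Point on the axis at mid height of the bar, 59 mm above the worktop; x along the bar, z up, turning with the knob. At knob value 0 the bar lies along the bed's x.
- cam: steel cam disc under the knob, radius 30 mm, 23 to 33 mm above the worktop; origin on the knob axis at the bed surface, x along the bar; its notched ring is set differently on each clamp. A sprung roller 10 mm wide rides on its rim, on the side away from the fence. Over 25 N on the cam damages it.
- cam_axis (a point): the knob axis at the bed surface, fixed, axes as the bed's. Once the roller begins to drop, about 0.2 rad more frees it, and just after that the notch's end wall meets the roller: the resistance then climbs steeply, some 0.3 to 0.8 N m in 0.1 rad. Stop early in that climb (0.2 to 0.4 N m) and let go; 25 N on the cam is about 0.6 N m.
- bottle: bystander: glass reagent bottle with pink content and dark blue cap, 80 mm wide, 141 mm tall; origin at the centre of its underside
- amber_vial: bystander: small brown vial with black cap, 24 mm wide, 54 mm tall; origin at the centre of its underside
- amber_vial2: bystander: a second, equal brown vial, farther from the robot; origin at the centre of its underside
- bench_timer: bystander: flat white bench timer, 66 x 68 x 21 mm; origin at the centre of its underside

How it is judged:
On the way, in this order (a step that is already met when the one before it is completed fails the run):
1. the rack lies flat in the bay of the bed, let go (x of tube_rack in the frame of clamp_bed between -0.013 and 0.004 m and y of tube_rack in the frame of clamp_bed between -0.008 and 0.008 m and z of tube_rack in the frame of clamp_bed between 0.015 and 0.0235 m and angle between tube_rack's own z axis and vertical below 0.06 rad and contact force between the fingers and tube_rack below 0.5 N and contact force between tube_rack and fence below 3 N), for 0.2 s.
2. the jaw has sprung forward and presses the rack against the fence (x of tube_rack in the frame of clamp_bed between -0.0035 and 0.0035 m and y of tube_rack in the frame of clamp_bed between -0.008 and 0.008 m and z of tube_rack in the frame of clamp_bed between 0.015 and 0.0235 m and angle between tube_rack's own z axis and vertical below 0.06 rad and angle between the x axis of tube_rack and the x axis of clamp_bed, either way round below 0.05 rad and contact force between tube_rack and fence above 4 N and contact force between the fingers and tube_rack below 0.5 N), for 0.3 s.
At the end, for the whole second after the job is handed in: The rack stands flat on the bed (tilt under 0.06 rad), within 3.5 mm of its clamped place across the bay and 8 mm along it, long side along the fence within 0.05 rad, at rest, untouched by the fingers, and the sprung jaw presses it against the fence with more than 4 N (all of step 2 and linear speed of tube_rack below 0.02 m/s).
It fails at once if the cam is forced: more than 25 N between the cam and the roller or anything else (contact force between cam and anything else above 25 N).
It fails at once if a bystander (bottle, vial, timer) is shifted by more than 30 mm or tipped over (distance of any of bottle, amber_vial, amber_vial2, bench_timer from where it was at the start of the episode above 0.03 m or angle between any of bottle, amber_vial, amber_vial2, bench_timer's own z axis and vertical above 0.5 rad).
It also fails if it takes over 72 s, if anything falls off the work surface, if the arm or the gripper's body presses on something with over 40 N, if the wrist force passes 120 N, or if a joint passes its speed limit or range.

## Working session

There is one attempt and no reset: what is moved stays moved. The work goes in short steps, Python scripts to look and compute and a shell command to move; the robot and the scene stay as the last step left them, time stands still between calls to the robot, and variables do not carry over. Pictures are saved under pics/ and viewed, and the job is handed in when it is done.

```bash
ls; mkdir -p pics; python3 - <<'E'
from workcell import ctrl, imaging
import cv2
s=ctrl.sense();print(s)
for n in("side","top"):
    d=imaging.snapshot(n);cv2.imwrite(f"pics/{n}0.png",d["pixels"][:,:,::-1]);print(n,d["intrinsics"],d["k1"],d["xyz"],d["rotation"])
E
```

```text
pics
{'time_s': 0.0, 'joint_positions': array([ 1.28246119,  0.41797871, -0.01034982,  1.6142034 ,  0.00469501,
        1.11074401, -0.0530085 ]), 'joint_velocities': array([-4.31129288e-04, -5.60208365e-04, -1.04982868e-03,  1.43613513e-03,
       -6.03497324e-04,  8.34862810e-05, -4.15717031e-04]), 'tau': array([ 6.04307879e-04, -8.51260328e+01,  6.39192201e-01, -4.25985968e+01,
       -4.87817964e-02,  1.86806393e-02,  1.34854058e-04]), 'ee_pos': array([ 0.15270174, -0.60590226,  0.40400969]), 'ee_rot': array([ 3.14152024e+00,  1.30720865e-03, -1.32392079e+00]), 'force': array([ 1.18806172,  0.33532812, -0.24567771]), 'ft_torque': array([ 0.00027965,  0.00640733, -0.01096869]), 'finger_gap': 1.0001161154035136}
side [[506.99352487   0.         276.95791665]
 [  0.         506.99352487 210.52376536]
 [  0.           0.           1.        ]] -0.02377948787408265 [ 0.41682398 -1.12571706  0.60271983] [-2.0327549   0.018118   -0.12230465]
top [[468.8303159    0.         275.05388042]
 [  0.         468.8303159  211.79910795]
 [  0.           0.           1.        ]] -0.12209094315160267 [ 0.40095847 -0.1006049   1.2820079 ] [-3.02398261 -0.00406651 -1.56585541]
```

View pics/side0.png

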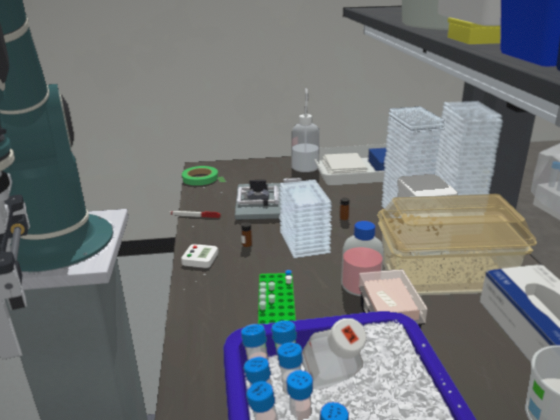

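View pics/top0.png

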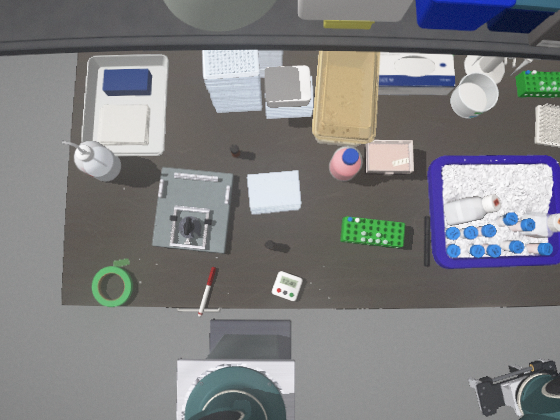

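The top view shows the rack at about (373,232), the clamp bed at (193,210), the knob at (190,228), the bottle at (346,163), the vials at (236,151) and (272,245), and the timer at (287,286). A tall plate stack at (273,192) stands between the rack and the bed. I'll zoom in and measure.

```bash
cat > h.py <<'E'
from workcell import ctrl, imaging
import cv2, numpy as np
from scipy.spatial.transform import Rotation as R
def cam(n):
    d=imaging.snapshot(n); d["pixels"]=np.ascontiguousarray(d["pixels"][:,:,::-1]); return d
def rays(d,px):
    px=np.atleast_2d(np.float64(px)); K=d["intrinsics"]
    # k1 model is forward radial -> cv2 undistort
    n=cv2.undistortPoints(px.reshape(-1,1,2),K,np.array([d["k1"],0,0,0.])).reshape(-1,2)
    rot=np.array(d["rotation"]); M=R.from_euler("xyz",rot).as_matrix() if rot.size==3 else rot
    return np.c_[n,np.ones(len(n))]@M.T
def onz(d,px,z):
    r=rays(d,px);c=np.array(d["xyz"]); return c+r*((z-c[2])/r[:,2])[:,None]
def proj(d,P):
    M=R.from_euler("xyz",d["rotation"]).as_matrix(); 
    q=(np.atleast_2d(P)-d["xyz"])@M; 
    u=q[:,:2]/q[:,2:]; u=u*(1+d["k1"]*(u**2).sum(1))[:,None]; return u*d["intrinsics"][0,0]+d["intrinsics"][:2,2]
E
python3 - <<'E'
from h import *
a=cv2.imread("pics/top0.png");s=cv2.imread("pics/side0.png")
cv2.imwrite("pics/c1.png",cv2.resize(a[155:265,140:250],None,fx=5,fy=5,interpolation=cv2.INTER_CUBIC))
cv2.imwrite("pics/c2.png",cv2.resize(a[205:260,330:420],None,fx=7,fy=7,interpolation=cv2.INTER_CUBIC))
cv2.imwrite("pics/c3.png",cv2.resize(s[160:330,170:330],None,fx=3.5,fy=3.5,interpolation=cv2.INTER_CUBIC))
d=cam("top")
print(onz(d,[[373,232]],.046),onz(d,[[193,210]],.02),onz(d,[[190,228]],.07))
e=cam("side");print(proj(e,[[.3,-.4,.05],onz(d,[[190,228]],.07)[0]]))
E
```

```text
[[ 0.49436028 -0.36555523  0.046     ]] [[0.55381391 0.11821829 0.02      ]] [[0.50054777 0.11623474 0.07      ]]
[[165.17967316 315.91688174]
 [254.90340317 181.97982155]]
```

View pics/c1.png

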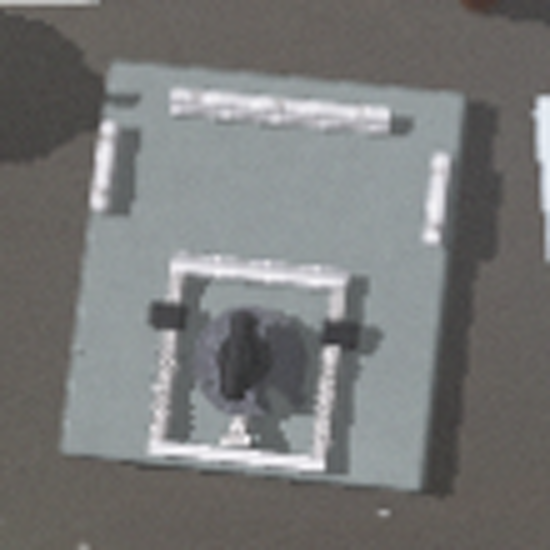

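View pics/c2.png

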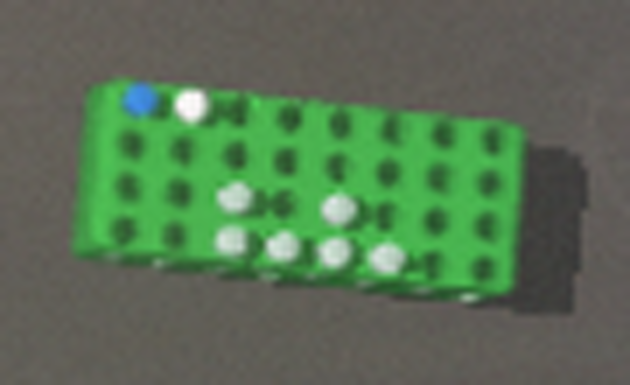

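View pics/c3.png

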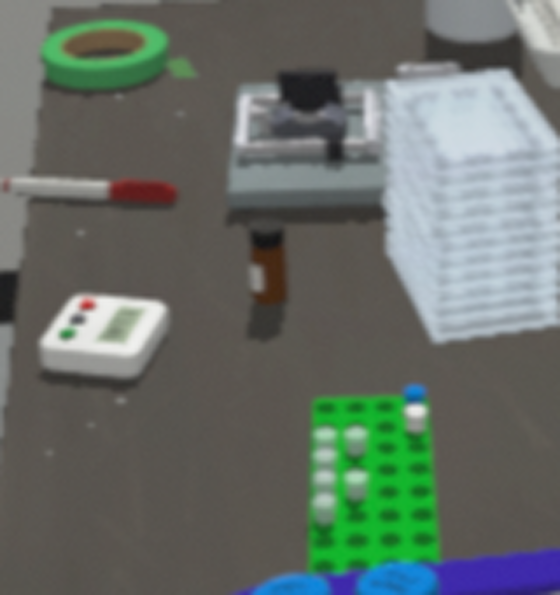

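```bash
cat > m1.py <<'E'
from h import *
d=cam("top");e=cam("side");a=d["pixels"]
def sides(mask,name):
    cs,_=cv2.findContours(mask,cv2.RETR_EXTERNAL,cv2.CHAIN_APPROX_NONE);c=max(cs,key=cv2.contourArea)
    (cx,cy),(w,h),an=cv2.minAreaRect(c);print(name,(cx,cy),(w,h),an)
    P=c.reshape(-1,2).astype(float);t=np.deg2rad(an)
    if abs(an)>45:t-=np.pi/2;w,h=h,w
    u=np.array([np.cos(t),np.sin(t)]);v=np.array([-u[1],u[0]])
    q=np.c_[(P-[cx,cy])@u,(P-[cx,cy])@v];o={}
    for k,(ax,sg,hw,ho) in dict(R=(0,1,w/2,h/2),L=(0,-1,w/2,h/2),B=(1,1,h/2,w/2),T=(1,-1,h/2,w/2)).items():
        s=(abs(q[:,1-ax])<.75*ho)&(q[:,ax]*sg>hw-5)
        o[k]=cv2.fitLine(P[s].astype(np.float32),cv2.DIST_HUBER,0,.01,.01).ravel()
    return o
def wl(d,l,z,out=0.5,cen=None):
    p=l[2:];dr=l[:2];A=onz(d,[p-20*dr,p+20*dr],z);return A
hsv=cv2.cvtColor(a,cv2.COLOR_BGR2HSV)
print("rack hsv",hsv[232,345],hsv[215,355],"bed",hsv[195,190],hsv[230,160],"table",hsv[220,260])
m=cv2.inRange(hsv,(50,120,50),(75,255,255));m[:,:320]=0;m[:,430:]=0
o=sides(m,"rack")
for k in o: print(k,o[k],wl(d,o[k],.046 if k in"TR" else 0.)[:,:2].round(4).tolist())
m=cv2.inRange(hsv,(75,18,60),(115,90,255));m[:,:135]=0;m[:,245:]=0;m[:150]=0;m[270:]=0
m=cv2.morphologyEx(m,cv2.MORPH_CLOSE,np.ones((5,5)))
cv2.imwrite("pics/bm.png",m[150:270,135:250].repeat(5,0).repeat(5,1))
o=sides(m,"bed")
for k in o: print(k,o[k],wl(d,o[k],.02)[:,:2].round(4).tolist())
E
python3 m1.py
```

```text
rack hsv [ 62 151 186] [ 16  28 101] bed [ 98  13 153] [ 97  15 158] table [  9  17 103]
rack (372.6219482421875, 231.9024200439453) (62.83553695678711, 25.50968360900879) 6.340191841125488
R [ 1.0397534e-01 -9.9457985e-01  4.0320001e+02  2.3360001e+02] [[0.4373, -0.4403], [0.5438, -0.4542]]
L [ 1.0937350e-01 -9.9400073e-01  3.4220001e+02  2.2620000e+02] [[0.4589, -0.2835], [0.5688, -0.2968]]
B [9.9353677e-01 1.1351048e-01 3.7189233e+02 2.4333257e+02] [[0.4727, -0.3168], [0.4604, -0.4272]]
T [9.958775e-01 9.070804e-02 3.706000e+02 2.196000e+02] [[0.5321, -0.3062], [0.5228, -0.4135]]
bed (195.09925842285156, 209.97300720214844) (66.44377899169922, 77.63873291015625) 6.581944942474365
R [ 1.7838626e-01 -9.8396057e-01  2.2489999e+02  2.2200000e+02] [[0.4682, 0.0394], [0.5754, 0.0218]]
L [  0.5052998  -0.8629439 167.35413   181.0117   ] [[0.5857, 0.2178], [0.6822, 0.165]]
B [9.8177391e-01 1.9005252e-01 2.1020000e+02 2.4860001e+02] [[0.4592, 0.1226], [0.4396, 0.016]]
T [  0.2413773   0.9704313 222.81213   176.01482  ] [[0.7025, 0.0531], [0.5943, 0.0244]]
```

View pics/bm.png

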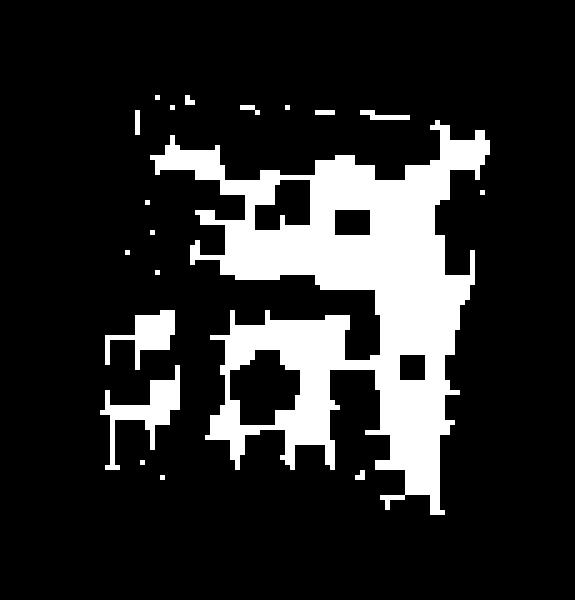

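```bash
cat > m2.py <<'E'
from m1 import *
f=cv2.GaussianBlur(a.astype(np.float32),(0,0),.7);df=f[:,:,0]-f[:,:,2]
print("----",df[195,190],df[220,260])
m=((df>-2)).astype(np.uint8)*255;m[:,:145]=0;m[:,243:]=0;m[:160]=0;m[262:]=0
m=cv2.morphologyEx(m,cv2.MORPH_CLOSE,np.ones((5,5)));m=cv2.morphologyEx(m,cv2.MORPH_OPEN,np.ones((5,5)))
cv2.imwrite("pics/bm2.png",m[150:270,135:250].repeat(5,0).repeat(5,1))
o=sides(m,"bed")
for k in o:
  for z in (.02,0.): print(k,z,wl(d,o[k],z)[:,:2].round(4).tolist())
# hand picked crop coordinates c1 (5x, origin 140,155)
def pk(x,y): return [x/5+140-.4,y/5+155-.4]
print("knob/cam",onz(d,[pk(243,355)],.072),onz(d,[pk(255,362)],.033))
print("fence top outer/inner ends",onz(d,[pk(170,92),pk(390,110),pk(170,113),pk(390,132)],.034).round(4).tolist())
print("stops",onz(d,[pk(114,125),pk(107,208),pk(433,155),pk(428,242)],.034).round(4).tolist())
b=e["pixels"]
cv2.imwrite("pics/c4.png",cv2.resize(b[165:230,220:340],None,fx=6,fy=6,interpolation=cv2.INTER_CUBIC))
E
python3 m2.py | sed -n '/----/,$p'
```

```text
---- 9.051453 -7.822708
bed (196.4053955078125, 209.78863525390625) (81.45561218261719, 81.53504943847656) 6.842772960662842
R 0.02 [[0.5171, 0.014], [0.6236, -0.0109]]
R 0.0 [[0.5189, 0.0158], [0.6272, -0.0095]]
L 0.02 [[0.5126, 0.224], [0.6221, 0.2136]]
L 0.0 [[0.5144, 0.2292], [0.6256, 0.2186]]
B 0.02 [[0.4507, 0.1655], [0.4403, 0.0574]]
B 0.0 [[0.4515, 0.1698], [0.4409, 0.0599]]
T 0.02 [[0.6692, 0.1545], [0.6586, 0.0441]]
T 0.0 [[0.6734, 0.1585], [0.6627, 0.0464]]
knob/cam [[0.50660779 0.12074601 0.072     ]] [[0.50628863 0.12130032 0.033     ]]
fence top outer/inner ends [[0.6533, 0.1718, 0.034], [0.6437, 0.0512, 0.034], [0.6417, 0.1714, 0.034], [0.6315, 0.051, 0.034]]
stops [[0.635, 0.202, 0.034], [0.5893, 0.2042, 0.034], [0.619, 0.0274, 0.034], [0.5715, 0.0292, 0.034]]
```

View pics/bm2.png

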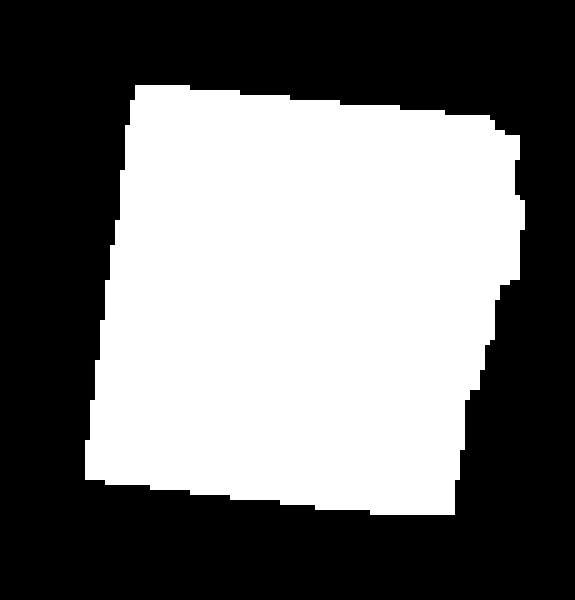

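View pics/c4.png

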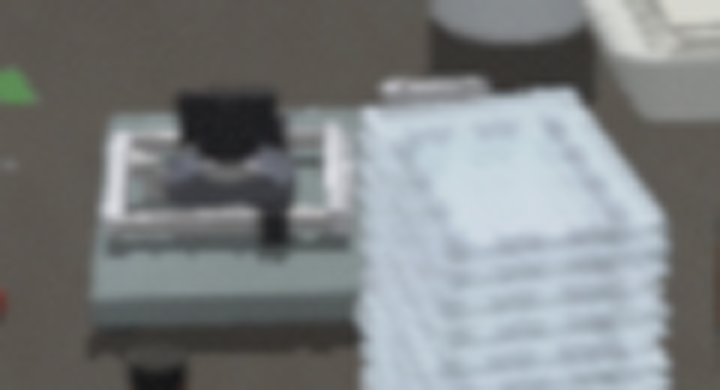

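```bash
python3 - <<'E' 2>&1 | sed -n '/=====/,$p'
from h import *
d=cam("top");e=cam("side")
print("=====")
def tri(p,q):
    r1=rays(d,[p])[0];r2=rays(e,[q])[0];A=np.c_[r1,-r2];t=np.linalg.lstsq(A,np.array(e["xyz"])-d["xyz"],rcond=None)[0]
    P=d["xyz"]+r1*t[0];Q=e["xyz"]+r2*t[1];return ((P+Q)/2).round(3),np.linalg.norm(P-Q).round(4)
print("stack nearR (far x)",tri((299,171),(330,203)),"near x",tri((301,208),(295,208)))
print("bottle cap",tri((351,156),(365,229)), "bottle base?",onz(d,[[346,172]],0.))
print("knob top",tri((188.2,225.6),(220+230/6,165+95/6)))
print("vial2",tri((236,150),(345,203)),"vial1",tri((270,244),(246,230)))
print("timer",onz(d,[[287,286]],.02))
# rack by side view corners
print("rack",onz(e,[[170+313/3.5,160+400/3.5],[170+430/3.5,160+398/3.5]],.046).round(3))
E
```

```text
=====
stack nearR (far x) (array([ 0.641, -0.164,  0.13 ]), np.float64(0.0009)) near x (array([ 0.556, -0.17 ,  0.126]), np.float64(0.0168))
bottle cap (array([ 0.68 , -0.295,  0.133]), np.float64(0.0019)) bottle base? [[ 0.66548993 -0.30271199  0.        ]]
knob top (array([0.508, 0.121, 0.071]), np.float64(0.0034))
vial2 (array([0.717, 0.001, 0.045]), np.float64(0.0036)) vial1 (array([ 0.462, -0.092,  0.04 ]), np.float64(0.0005))
timer [[ 0.35082492 -0.1378738   0.02      ]]
rack [[ 0.475 -0.289  0.046]
 [ 0.54  -0.297  0.046]]
```

```bash
python3 -m handwheel '[1,3,1,0,0,5,9.4, 2,4,0.5,0,0,5,9.4, 3,4,0,0,0,5,9.4, 4,3.5,0,0,0,5,9.4, 4,3,0,0,0,5,9.4, 4,2,0,0,0,5,9.4, 4,1,0,0,0,5,9.4, 4,1,0,0,0,5,9.4]'
```

```text
time_s: 1.3
ee_pos: [0.4118, -0.3922, 0.4201]
ee_rot: [3.141, -0.001, -0.622]
force: [-0.4, -1.6, -0.5]
finger_gap: 0.997
```

```bash
python3 -m handwheel '[2,0.5,0,0,0,5,9.4, 2,0.5,0,0,0,5,9.4, 2,0.5,0,0,0,5,9.4, 2,0.5,-1,0,0,5,9.4, 0.3,0.3,-3,0,0,5,9.4, 0,0,-3,0,0,4.7,9.4, 0,0,-2,0,0,0,9.4, 0,0,0,0,0,0,9.4]'
python3 - <<'E'
from h import *
for n in("side","top"):
    d=cam(n);p=d["pixels"];p=p[190:380,180:440] if n=="side" else p[140:330,290:500]
    cv2.imwrite(f"pics/{n}1.png",cv2.resize(p,None,fx=3,fy=3,interpolation=cv2.INTER_CUBIC))
E
```

```text
time_s: 2.1
ee_pos: [0.4927, -0.3699, 0.3271]
ee_rot: [-3.139, 0.004, -0.108]
force: [-1.0, 0.2, -0.1]
finger_gap: 0.997
```

View pics/side1.png

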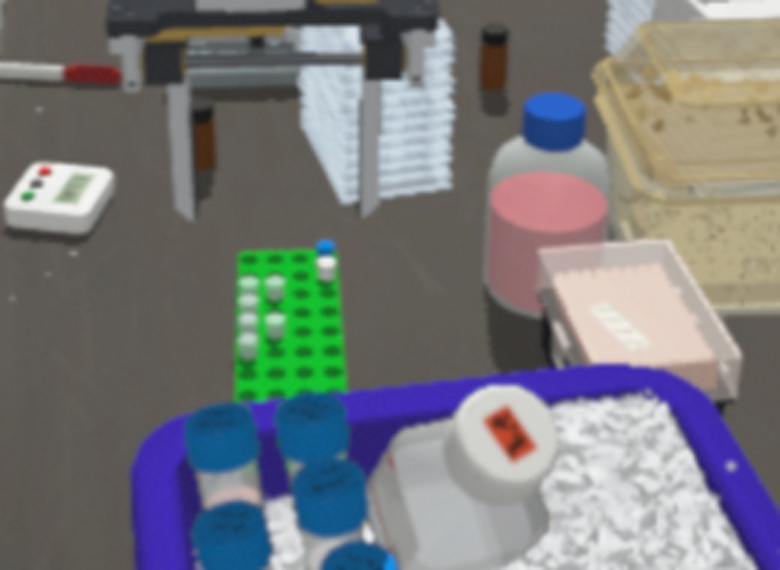

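View pics/top1.png

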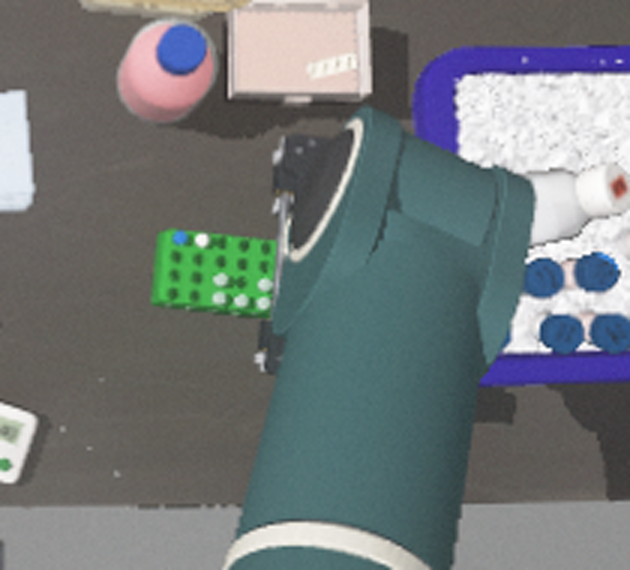

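```bash
python3 -m handwheel '[0,0,-3,0,0,0,9.4, 0,0,-3,0,0,0,9.4, 0,0,-2.5,0,0,0,9.4, 0,0,-1.5,0,0,0,9.4, 0,0,-0.9,0,0,0,9.4, 0,0,0,0,0,0,9.4, 0,0,0,0,0,0,9.4]'
python3 - <<'E'
from h import *
print(ctrl.sense()["ft_torque"])
for n in("side",):
    d=cam(n);p=d["pixels"];p=p[190:380,180:440]
    cv2.imwrite(f"pics/{n}2.png",cv2.resize(p,None,fx=3,fy=3,interpolation=cv2.INTER_CUBIC))
E
```

```text
time_s: 2.9
ee_pos: [0.4937, -0.3704, 0.2218]
ee_rot: [3.141, -0.001, -0.108]
force: [-0.7, -0.2, 1.2]
finger_gap: 1.001
[-0.05398318 -0.10864917 -0.03730047]
```

View pics/side2.png

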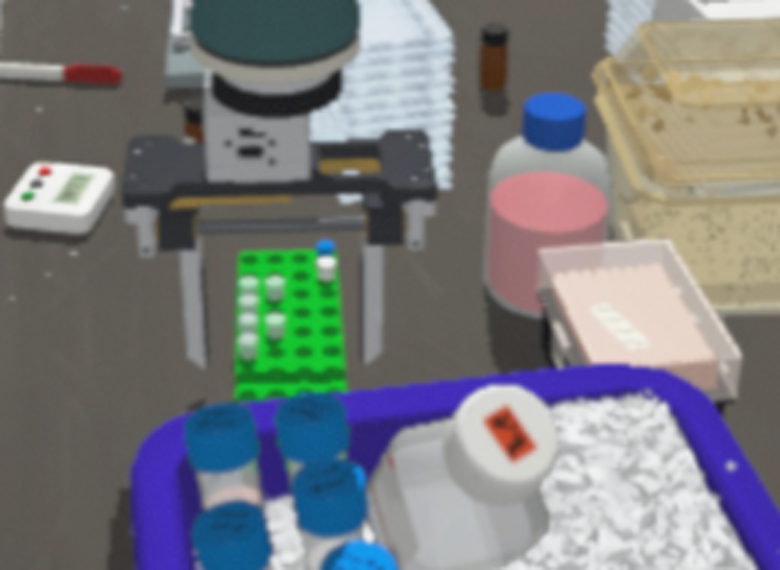

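The fingers straddle the rack, with tips near (197,365) and (372,362) in the crop, so I'll close.

```bash
python3 -m handwheel '[0,0,0,0,0,0,7.5, 0,0,0,0,0,0,6.5, 0,0,0,0,0,0,6.3, 0,0,0,0,0,0,6.3, 0,0,0,0,0,0,6.3, 0,0,0,0,0,0,6.3]'
```

```text
time_s: 3.55
ee_pos: [0.4936, -0.3702, 0.221]
ee_rot: [3.141, -0.001, -0.107]
force: [2.9, -0.1, 5.2]
finger_gap: 0.721
```

```bash
python3 -m handwheel '[0,0,0,0,0,0,4, 0,0,1,0,0,0,4, 0,0,2.5,0,0,0,4, 0,0,4,0,0,0,4, 0,0,4,0,0,0,4, 0,0,4,0,0,0,4, 0,0,3,0,0,0,4, 0,0,0,0,0,0,4]'
python3 - <<'E'
from h import *
s=ctrl.sense();print(s["ee_pos"],s["ee_rot"],s["force"],s["ft_torque"])
d=cam("side");p=d["pixels"][100:330,150:450]
cv2.imwrite(f"pics/side3.png",cv2.resize(p,None,fx=2.5,fy=2.5,interpolation=cv2.INTER_CUBIC))
E
```

```text
time_s: 4.35
ee_pos: [0.4936, -0.3702, 0.4102]
ee_rot: [3.138, -0.004, -0.108]
force: [0.6, -0.3, -2.1]
finger_gap: 0.723
[ 0.49361384 -0.37015369  0.41020995] [ 3.13847461 -0.00440222 -0.10755734] [ 0.58008296 -0.30483664 -2.05214981] [-0.05916071 -0.12152723 -0.02252727]
```

View pics/side3.png

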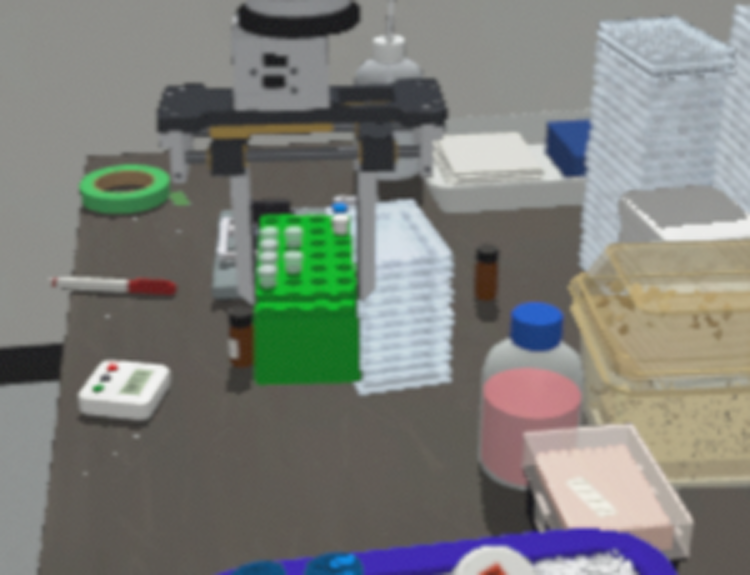

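```bash
python3 - <<'E'
from h import *
d=cam("side");p=d["pixels"]
hsv=cv2.cvtColor(p,cv2.COLOR_BGR2HSV);m=cv2.inRange(hsv,(50,150,40),(70,255,255));m[:,:235]=0;m[:,310:]=0;m[:150]=0;m[270:]=0
for c in range(255,292,6):
    r=np.where(m[:,c])[0];print(c,r.min(),r.max(),onz(d,[[c,r.max()+.5]],.189).round(4)[0,:2])
for r in(225,235,245):
    c=np.where(m[r])[0];print(r,c.min(),c.max())
v=hsv[:,:,2]
print(v[205:240,270],v[205:240,280])
s=ctrl.sense();y=s["ee_pos"]
t=d
n=cam("top");cv2.imwrite("pics/top3.png",n["pixels"])
E
```

```text
255 187 254 [ 0.4581 -0.4475]
261 187 254 [ 0.4674 -0.4489]
267 188 254 [ 0.4766 -0.4503]
273 188 253 [ 0.4862 -0.4488]
279 188 253 [ 0.4955 -0.4502]
285 196 253 [ 0.5048 -0.4516]
291 214 253 [ 0.5141 -0.453 ]
225 251 291
235 251 291
245 251 292
[172 175 174 168 165 157 161 174 168 167 177 183 183 169 129 109 126 166
 179 164 126 108 107 109 112 114 115 114 114 113 113 113 113 112 113] [184 182 171 161 167 180 184 177 165 165 177 183 180 160 124 109 129 170
 178 159 130 111 107 109 113 114 113 113 114 112 112 112 112 112 112]
```

View pics/top3.png

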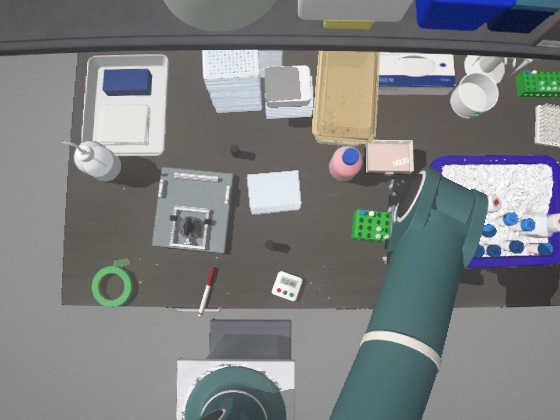

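```bash
python3 -m handwheel '[0.5,2,0,0,0,0,4, 1,4,0,0,0,0,4, 1,4,0,0,0,0,4, 1,4,0,0,0,0,4, 1,4,0,0,0,0,4, 1,4,0,0,0,0,4, 1,4,0,0,0,0,4, 1,4,0,0,0,0.7,4]'
python3 -m handwheel '[1,4,0,0,0,0,4, 1,4,0,0,0,0,4, 1,4,0,0,0,0,4, 0,4,0,0,0,0,4, 0,2,0,0,0,0,4, 0,0,0,0,0,0,4, 0,0,0,0,0,0,4]'
```

```text
time_s: 5.3
ee_pos: [0.5681, -0.0686, 0.4042]
ee_rot: [-3.141, 0.003, -0.095]
force: [-0.0, 0.3, -1.9]
finger_gap: 0.721
time_s: 6.0
ee_pos: [0.5981, 0.1097, 0.4043]
ee_rot: [3.141, 0.002, -0.095]
force: [-0.4, -0.1, -2.3]
finger_gap: 0.721
```

```bash
python3 -m handwheel '[0.1,0.3,-2,0,0,0,4, 0,0,-3,0,0,0,4, 0,0,-3,0,0,0,4, 0,0,-2.5,0,0,0,4, 0,0,-1.5,0,0,0,4, 0,0,0,0,0,0,4, 0,0,0,0,0,0,4]'
python3 - <<'E'
from h import *
d=cam("side");p=d["pixels"][130:280,200:400]
cv2.imwrite(f"pics/side4.png",cv2.resize(p,None,fx=4,fy=4,interpolation=cv2.INTER_CUBIC))
d=cam("top");p=d["pixels"][140:280,130:310]
cv2.imwrite(f"pics/top4.png",cv2.resize(p,None,fx=4,fy=4,interpolation=cv2.INTER_CUBIC))
E
```

```text
time_s: 6.7
ee_pos: [0.5996, 0.1125, 0.2862]
ee_rot: [-3.142, -0.0, -0.096]
force: [-0.4, 0.2, -1.7]
finger_gap: 0.724
```

View pics/side4.png

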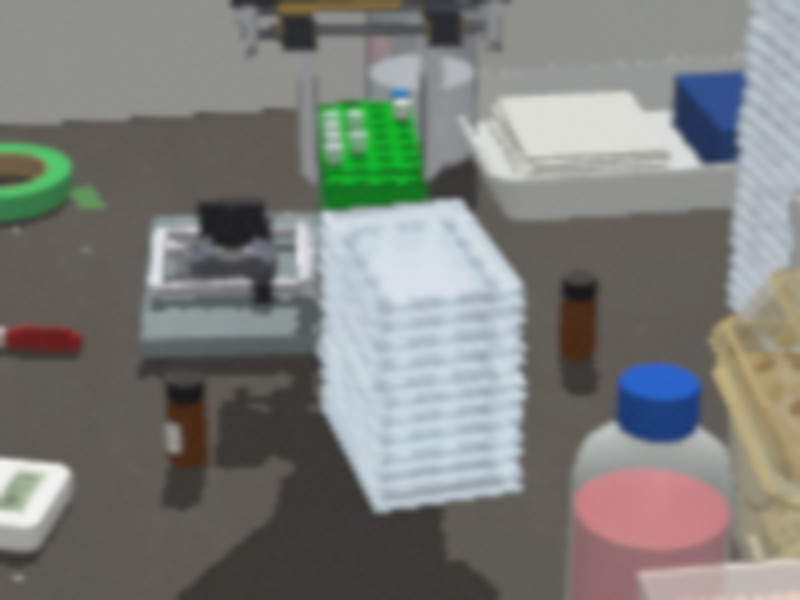

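View pics/top4.png

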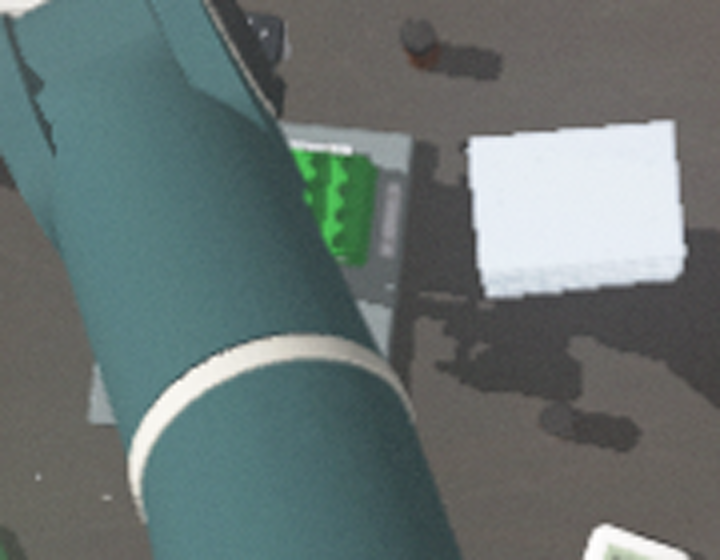

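```bash
python3 - <<'E'
from h import *
d=cam("top")
f=lambda x,y:[x/4+130-.4,y/4+140-.4]
P=onz(d,[f(376,165),f(362,266)],.0652+.046);Q=onz(d,[f(382,179),f(376,258)],.034)  # rack end top corners ; stop left edge
bx=np.array([.9955,-.095]);by=np.array([.095,.9955])
for n,A in(("rack",P),("stop",Q),("fence inner R end",onz(d,[f(352,155)],.034)),("stop outer",onz(d,[f(402,183),f(396,258)],.034))):
    print(n,[(round(a[:2]@bx,4),round(a[:2]@by,4)) for a in A])
print("tcp",np.array([.5996,.1125])@bx,np.array([.5996,.1125])@by)
e=cam("side");g=lambda x,y:[x/4+200-.4,y/4+130-.4]
A=onz(e,[g(320,106),g(418,176),g(320,180),g(427,176)],.1112);print([(round(a[:2]@bx,4),round(a[:2]@by,4)) for a in A])
print(proj(d,np.array([[*(.5862*bx+(.17+o)*by+s*.034*bx),z] for o in(-.0825,) for s in(-1,1) for z in(.065,.111)])))
E
python3 - <<'E'
import sys;sys.path.insert(0,'.')
from h import *
d=cam("top");p=d["pixels"][165:225,190:240]
cv2.imwrite(f"pics/top5.png",cv2.resize(p,None,fx=10,fy=10,interpolation=cv2.INTER_CUBIC))
E
```

```text
rack [(np.float64(0.6124), np.float64(0.0849)), (np.float64(0.5473), np.float64(0.0863))]
stop [(np.float64(0.6167), np.float64(0.0894)), (np.float64(0.5628), np.float64(0.0873))]
fence inner R end [(np.float64(0.6311), np.float64(0.1116))]
stop outer [(np.float64(0.6153), np.float64(0.0756)), (np.float64(0.5641), np.float64(0.0739))]
tcp 0.5862143000000001 0.16895575000000002
[(np.float64(0.5563), np.float64(0.2443)), (np.float64(0.6145), np.float64(0.1124)), (np.float64(0.5521), np.float64(0.1101)), (np.float64(0.6201), np.float64(0.112))]
[[221.84697864 206.49126464]
 [219.87039104 204.14745951]
 [224.78375457 181.05999693]
 [222.93750193 177.76206879]]
```

View pics/top5.png

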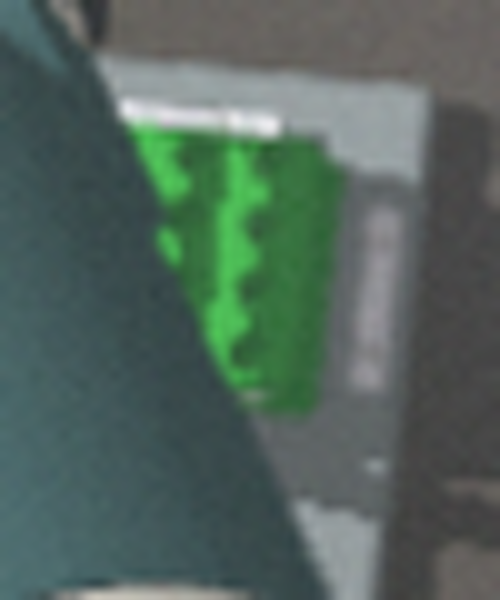

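```bash
python3 -m handwheel '[-0.1,0,-1,0,0,0,4, 0,0,-1,0,0,0,4, 0,0,-0.8,0,0,0,4, 0,0,-0.4,0,0,0,4, 0,0,-0.3,0,0,0,4, 0,0,-0.3,0,0,0,4, 0,0,0,0,0,0,4]'
```

```text
time_s: 7.65
ee_pos: [0.5983, 0.1129, 0.2474]
ee_rot: [3.142, 0.0, -0.095]
force: [-0.9, -0.3, -2.9]
finger_gap: 0.722
```

```bash
python3 -m handwheel '[0,0,-0.2,0,0,0,4, 0,0,-0.2,0,0,0,4, 0,0,-0.1,0,0,0,4, 0,0,-0.1,0,0,0,4, 0,0,0,0,0,0,4, 0,0,0,0,0,0,4]'
```

```text
time_s: 8.25
ee_pos: [0.5984, 0.1129, 0.2417]
ee_rot: [3.142, -0.0, -0.095]
force: [-0.5, -0.1, -2.3]
finger_gap: 0.718
```

```bash
python3 -m handwheel '[0,0,-0.1,0,0,0,4, 0,0,0,0,0,0,4]'; python3 -m handwheel '[0,0,-0.1,0,0,0,4, 0,0,0,0,0,0,4]'
```

```text
time_s: 8.45
ee_pos: [0.5984, 0.1129, 0.2411]
ee_rot: [3.141, -0.0, -0.095]
force: [-3.5, -1.1, 4.8]
finger_gap: 0.719
time_s: 8.65
ee_pos: [0.5983, 0.1131, 0.241]
ee_rot: [3.141, -0.0, -0.095]
force: [-8.7, -2.2, 22.7]
finger_gap: 0.721
```

```bash
python3 -m handwheel '[0,0,0.12,0,0,0,4, 0,0,0,0,0,0,7, 0,0,0,0,0,0,8.3, 0,0,0,0,0,0,8.3, 0,0,0,0,0,0,8.3]'; python3 -m handwheel '[0,0,1,0,0,0,8.3, 0,0,2,0,0,0,8.3, 0,0,4,0,0,0,8.3, 0,0,4,0,0,0,8.3, 0,0,4,0,0,0,8.3, 0,0,0,0,0,0,8.3]'
python3 - <<'E'
from h import *
d=cam("side");p=d["pixels"][130:280,200:400]
cv2.imwrite(f"pics/side6.png",cv2.resize(p,None,fx=4,fy=4,interpolation=cv2.INTER_CUBIC))
d=cam("top");p=d["pixels"][140:280,130:310]
cv2.imwrite(f"pics/top6.png",cv2.resize(p,None,fx=4,fy=4,interpolation=cv2.INTER_CUBIC))
E
```

```text
time_s: 9.15
ee_pos: [0.5983, 0.1129, 0.2407]
ee_rot: [-3.142, 0.0, -0.095]
force: [0.1, -0.3, -0.3]
finger_gap: 0.883
time_s: 9.75
ee_pos: [0.599, 0.1136, 0.3969]
ee_rot: [-3.14, -0.008, -0.095]
force: [-0.4, 0.0, -0.2]
finger_gap: 0.884
```

View pics/side6.png

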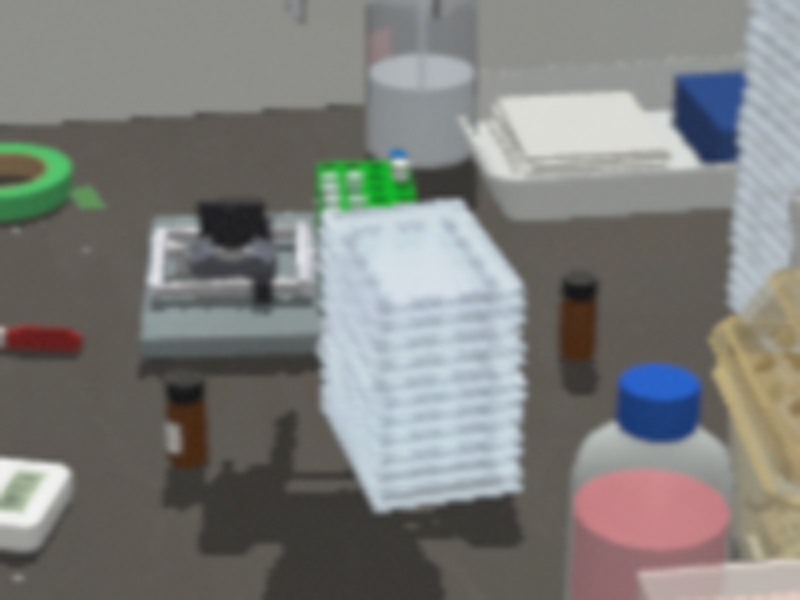

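View pics/top6.png

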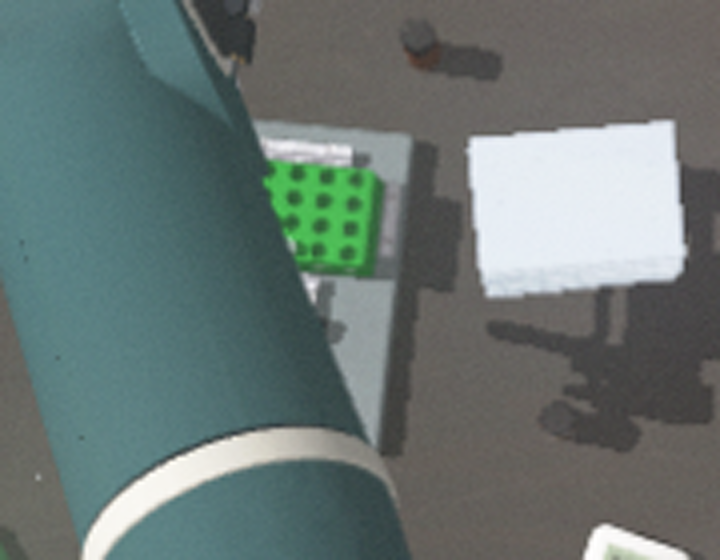

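```bash
python3 - <<'E'
from h import *
d=cam("top");a=cv2.imread("pics/top0.png")
p=a[210:250,175:207];cv2.imwrite("pics/k.png",cv2.resize(p,None,fx=14,fy=14,interpolation=cv2.INTER_NEAREST))
g=cv2.cvtColor(a,cv2.COLOR_BGR2GRAY);print(g[212:242,180:200])
E
```

```text
[[ 98 138 152 153 150 154 154 154 150 139 140 140 141 141 140 140 142 146
  150 160]
 [104 153 154 156 155 156 154 155 153 155 156 155 153 153 150 151 152 156
  153 150]
 [141 155 156 154 153 153 154 154 154 154 153 152 151 152 149 151 151 154
  156 154]
 [153 155 156 152 154 154 153 156 154 153 154 155 156 151 152 154 153 155
  155 152]
 [152 152 156 155 155 146 138 135 126 127 126 127 140 145 146 151 153 153
  154 155]
 [118 120 154 157 137 123 108  92  83  84  99 116 118 122 124 124 127 157
  154 154]
 [ 99 103 141 134 119 114  87  81  74  67  73  95 112 121 117 119 111 119
  117 124]
 [100 106 120 115 116 118  78  77  70  61  59  75 114 120 112  98 113 111
   96 103]
 [100 114 121 114 118 117  80  78  68  55  60  90 110  90  88  83  91  89
   88  95]
 [115 114 122 115 115 120  76  75  69  60  61  84 114  81  81  81  78  80
   82  83]
 [114 123 131 122 123  95  76  71  64  54  58  69  90  82  83  78  80  79
   78  83]
 [112 130 129 120  96  71  77  70  66  60  54  62  67  69  78  78  80  80
   81  79]
 [114 118 120 126  74  70  78  66  60  62  53  59  60  60  79  79  78  80
   77 
[... 750 characters left out ...]
  85  79
   75  78]
 [155 123 115 113 100  67  59  54  55 114 122  80  79  90 101 100  98  87
   78  75]
 [156 151 125 114 116 106 104  91 111 112 113  77  76  79  99 101 104  96
   79  77]
 [153 154 151 122 111 129 112 111 112 118 112 106  78  75  95 103  99 100
   95  85]
 [151 156 154 149 140 126 110 112 111 122 113 117 107  87  93 102 100 101
  100  98]
 [151 154 155 155 154 150 159 186 163 125  97  93  98  98  99 101 101 107
  148 149]
 [152 153 153 156 155 151 183 225 174 121 100  98  94 100 102 104 148 148
  157 160]
 [151 150 154 154 153 154 227 219 214 113 105  97  98 102 101 111 161 158
  158 154]
 [154 154 156 155 147 160 191 176 202 109  98 100  98  99 101 102 120 159
  159 159]]
```

View pics/k.png

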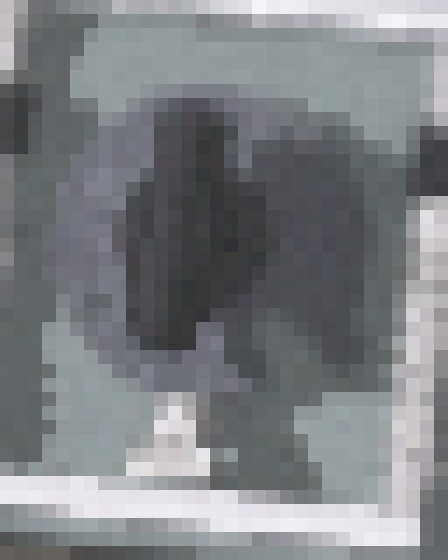

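```bash
python3 -m handwheel '[-1,0.1,0,0,0,8,5, -1.2,0.2,0,0,0,8,4, -2,0.2,0,0,0,8,4, -2,0.2,0,0,0,8,4, -2,0.2,0,0,0,8,4, -1,0,0,0,0,8,4, 0,0,0,0,0,8,4, 0,0,0,0,0,8,4]'
python3 -m handwheel '[0,0,0,0,0,8,4, 0,0,0,0,0,8,4, 0,0,0,0,0,8,4, 0,0,-2,0,0,0,4, 0,0,-3,0,0,0,4, 0,0,-2,0,0,0,4, 0,0,0,0,0,0,4, 0,0,0,0,0,0,4]'
python3 - <<'E'
from h import *
d=cam("side");p=d["pixels"][110:260,180:380]
cv2.imwrite(f"pics/side7.png",cv2.resize(p,None,fx=4,fy=4,interpolation=cv2.INTER_CUBIC))
d=cam("top");p=d["pixels"][140:280,130:310]
cv2.imwrite(f"pics/top7.png",cv2.resize(p,None,fx=4,fy=4,interpolation=cv2.INTER_CUBIC))
E
```

```text
time_s: 10.7
ee_pos: [0.5058, 0.1217, 0.3899]
ee_rot: [-3.14, 0.001, 1.028]
force: [-0.2, -0.5, 0.8]
finger_gap: 0.425
time_s: 11.5
ee_pos: [0.5062, 0.122, 0.3208]
ee_rot: [-3.14, -0.0, 1.441]
force: [-0.4, 0.6, 0.5]
finger_gap: 0.426
```

View pics/side7.png

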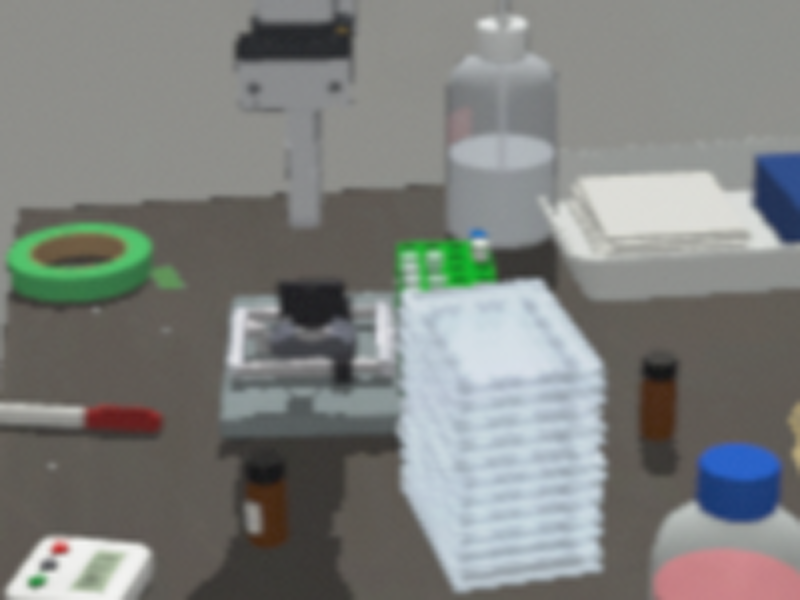

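View pics/top7.png

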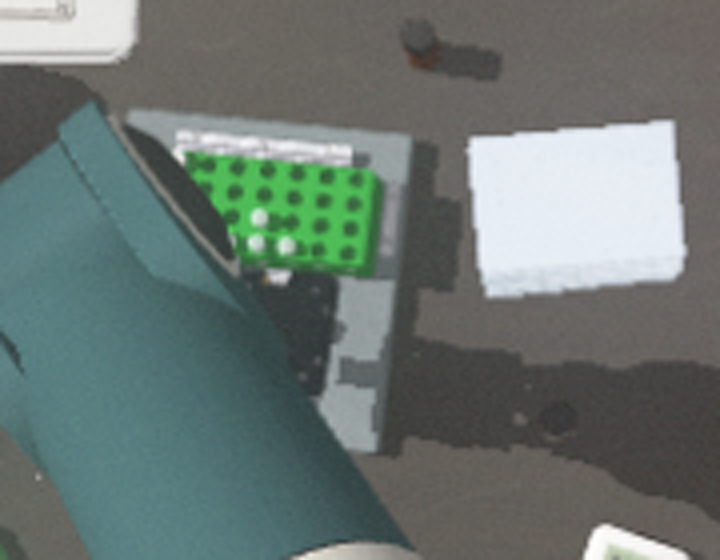

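```bash
python3 -m handwheel '[0,0,-2.5,0,0,0,4, 0,0,-2,0,0,0,4, 0,0,-1.5,0,0,0,4, 0,0,-0.9,0,0,0,4, 0,0,0,0,0,0,4, 0,0,0,0,0,0,4]'
python3 - <<'E'
from h import *
print(ctrl.sense()["ft_torque"])
d=cam("side");p=d["pixels"][110:260,180:380]
cv2.imwrite(f"pics/side8.png",cv2.resize(p,None,fx=4,fy=4,interpolation=cv2.INTER_CUBIC))
E
```

```text
time_s: 12.2
ee_pos: [0.5065, 0.1221, 0.2525]
ee_rot: [3.141, -0.0, 1.441]
force: [0.4, -0.3, 0.0]
finger_gap: 0.426
[ 0.01019419 -0.14370175 -0.04405553]
```

View pics/side8.png

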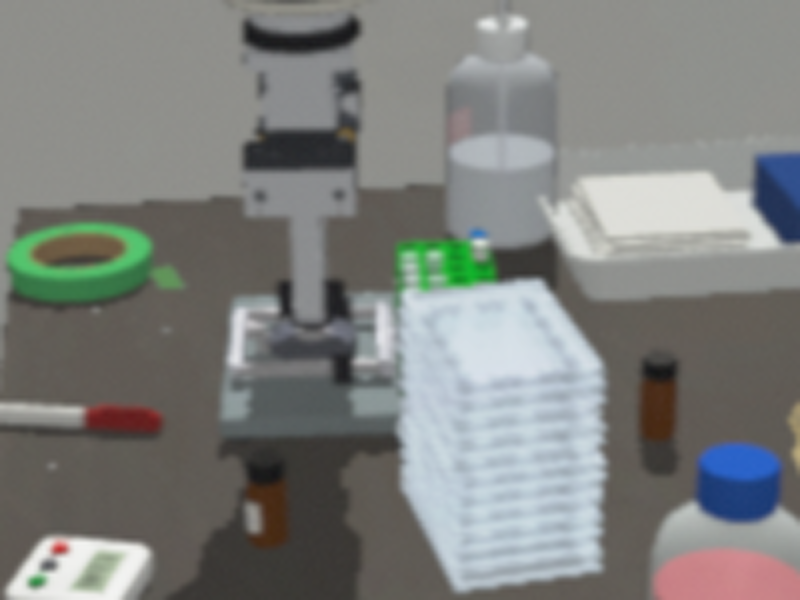

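```bash
python3 -m handwheel '[0.15,0,-0.2,0,0,0,3, 0,0,0,0,0,0,2, 0,0,0,0,0,0,1.2, 0,0,0,0,0,0,0.8, 0,0,0,0,0,0,0.8]'
python3 -c "
from h import *
s=ctrl.sense();print(s['force'],s['ft_torque'])"
```

```text
time_s: 12.75
ee_pos: [0.5079, 0.1246, 0.2501]
ee_rot: [3.14, -0.006, 1.443]
force: [7.4, 23.3, -15.7]
finger_gap: 0.106
[  7.38558318  23.33708228 -15.67827877] [ 5.51812092 -1.6497773  -0.14828873]
```

```bash
python3 -m handwheel '[0,0.25,0,0,0,0,0.8, 0,0,0,0,0,0,0.8, 0,0,0,0,0,0,0.8]'
python3 -c "
from h import *
s=ctrl.sense();print(s['force'],s['ft_torque'])"
```

```text
time_s: 13.05
ee_pos: [0.5081, 0.1256, 0.2501]
ee_rot: [3.14, -0.003, 1.442]
force: [4.8, 10.0, -7.1]
finger_gap: 0.103
[ 4.77538257  9.99323476 -7.12275376] [ 2.21607594 -1.27225268 -0.08269337]
```

```bash
python3 -m handwheel '[0.1,0.18,-0.05,0,0,0,0.8, 0,0,0,0,0,0,0.8, 0,0,0,0,0,0,0.8]'
python3 -c "
from h import *
s=ctrl.sense();print(s['force'],s['ft_torque'])"
```

```text
time_s: 13.35
ee_pos: [0.5087, 0.1264, 0.2499]
ee_rot: [-3.142, 0.001, 1.441]
force: [-6.8, -1.4, 14.9]
finger_gap: 0.106
[-6.8008423  -1.43985675 14.94598487] [-0.46594073  1.3885023  -0.09757569]
```

```bash
python3 -m handwheel '[-0.07,0,0.05,0,0,-2,0.8, 0,0,0,0,0,-2,0.8, 0,0,0,0,0,-2,0.8, 0,0,0,0,0,-2,0.8]'
python3 -c "
from h import *
s=ctrl.sense();print(s['force'],s['ft_torque'])"
```

```text
time_s: 13.75
ee_pos: [0.5084, 0.1261, 0.25]
ee_rot: [3.141, 0.0, 1.298]
force: [2.0, -1.4, 3.6]
finger_gap: 0.104
[ 2.00265543 -1.39929972  3.5775521 ] [-0.31284944 -0.67803595  0.2412789 ]
```

```bash
python3 -m handwheel '[0,0,0,0,0,-2,0.8, 0,0,0,0,0,-2,0.8]'
python3 -c "
from h import *
s=ctrl.sense();print(s['force'],s['ft_torque'])"
python3 -m handwheel '[0,0,0,0,0,-2,0.8, 0,0,0,0,0,-2,0.8]'
python3 -c "
from h import *
s=ctrl.sense();print(s['force'],s['ft_torque'])"
```

```text
time_s: 13.95
ee_pos: [0.5083, 0.126, 0.25]
ee_rot: [3.141, 0.0, 1.228]
force: [3.1, -2.9, 4.7]
finger_gap: 0.104
[ 3.06876006 -2.90841988  4.71695058] [-0.60440807 -0.71215704  0.29185891]
time_s: 14.15
ee_pos: [0.5083, 0.126, 0.25]
ee_rot: [3.141, 0.0, 1.158]
force: [2.9, -2.5, 5.9]
finger_gap: 0.104
[ 2.9370146  -2.47627506  5.94073341] [-0.71998471 -0.62349812  0.1545736 ]
```

```bash
cat > t.py <<'E'
from workcell import ctrl
s=ctrl.sense();print("T",s['ee_rot'][2].round(3),s['force'].round(1),"tz",s['ft_torque'][2].round(3),"tau7",s['tau'][6].round(3),s['joint_positions'][6].round(3))
E
for i in 1; do :; done
python3 -m handwheel '[0,0,0,0,0,-2,0.8]'>/dev/null; python3 t.py
python3 -m handwheel '[0,0,0,0,0,-2,0.8]'>/dev/null; python3 t.py
python3 -m handwheel '[0,0,0,0,0,-2,0.8]'>/dev/null; python3 t.py
```

```text
T 1.123 [ 2.3 -4.1  6.1] tz 0.283 tau7 0.686 0.396
T 1.088 [ 1.7 -2.7  6. ] tz 0.207 tau7 0.774 0.366
T 1.054 [ 1.2 -4.5  7. ] tz 0.214 tau7 0.777 0.336
```

```bash

python3 -m handwheel '[0,0,0,0,0,-2,0.8]'>/dev/null; python3 t.py
python3 -m handwheel '[0,0,0,0,0,-2,0.8]'>/dev/null; python3 t.py
python3 -m handwheel '[0,0,0,0,0,-2,0.8]'>/dev/null; python3 t.py
```

```text
T 1.019 [ 1.1 -3.7  7. ] tz 0.294 tau7 0.677 0.306
T 0.984 [ 1.7 -4.1  6.7] tz 0.2 tau7 0.796 0.276
T 0.949 [ 0.7 -4.1  7.2] tz 0.295 tau7 0.744 0.246
```

```bash

python3 -m handwheel '[0,0,0,0,0,-2,0.8]'>/dev/null; python3 t.py
python3 -m handwheel '[0,0,0,0,0,-2,0.8]'>/dev/null; python3 t.py
```

```text
T 0.914 [ 1.1 -4.4  7.4] tz 0.334 tau7 0.691 0.217
T 0.879 [ 1.3 -4.7  6.7] tz 0.152 tau7 0.87 0.187
```

```bash

python3 -m handwheel '[0,0,0,0,0,-2,0.8]'>/dev/null; python3 t.py
python3 -m handwheel '[0,0,0,0,0,-2,0.8]'>/dev/null; python3 t.py
python3 -m handwheel '[0,0,0,0,0,-2,0.8]'>/dev/null; python3 t.py
```

```text
T 0.844 [ 0.9 -5.2  7.8] tz 0.012 tau7 0.959 0.157
T 0.809 [-0.1 -4.6  9.3] tz -0.131 tau7 1.112 0.127
T 0.774 [-0.3 -4.1  9.2] tz -0.143 tau7 1.14 0.097
```

```bash

python3 -m handwheel '[0,0,0,0,0,-1.5,0.8]'>/dev/null; python3 t.py
python3 -m handwheel '[0,0,0,0,0,-1.5,0.8]'>/dev/null; python3 t.py
```

```text
T 0.748 [-0.8 -5.4  9.7] tz -0.091 tau7 0.634 0.074
T 0.722 [-0.3 -4.5 10.1] tz 0.035 tau7 0.72 0.052
```

```bash

python3 -m handwheel '[0,0,0,0,0,-1,0.8]'>/dev/null; python3 t.py
python3 -m handwheel '[0,0,0,0,0,0,0.8]'>/dev/null; python3 t.py
```

```text
T 0.704 [-0.3 -5.5  9.4] tz 0.047 tau7 0.233 0.037
T 0.705 [-0.3 -3.7 10.2] tz -0.073 tau7 -0.438 0.038
```

```bash

python3 -m handwheel '[0,0,0,0,0,-1,0.8]'>/dev/null; python3 t.py
python3 -m handwheel '[0,0,0,0,0,-1,0.8]'>/dev/null; python3 t.py
```

```text
T 0.688 [-2.1 -5.6  9.4] tz 0.09 tau7 0.79 0.023
T 0.67 [-1.9 -5.2 10.3] tz 0.141 tau7 0.393 0.008
```

```bash

python3 -m handwheel '[0,0,0,0,0,-0.8,0.8]'>/dev/null; python3 t.py
python3 -m handwheel '[0,0,0,0,0,-0.0,0.8]'>/dev/null; python3 t.py
python3 - <<'E'
from h import *
d=cam("side");p=d["pixels"][110:260,180:380]
cv2.imwrite(f"pics/side9.png",cv2.resize(p,None,fx=4,fy=4,interpolation=cv2.INTER_CUBIC))
d=cam("top");p=d["pixels"][140:280,130:310]
cv2.imwrite(f"pics/top9.png",cv2.resize(p,None,fx=4,fy=4,interpolation=cv2.INTER_CUBIC))
E
```

```text
T 0.656 [-1.  -4.8  9.5] tz 0.201 tau7 0.113 -0.004
T 0.656 [-0.8 -5.8  9.7] tz 0.145 tau7 -0.512 -0.004
```

View pics/top9.png

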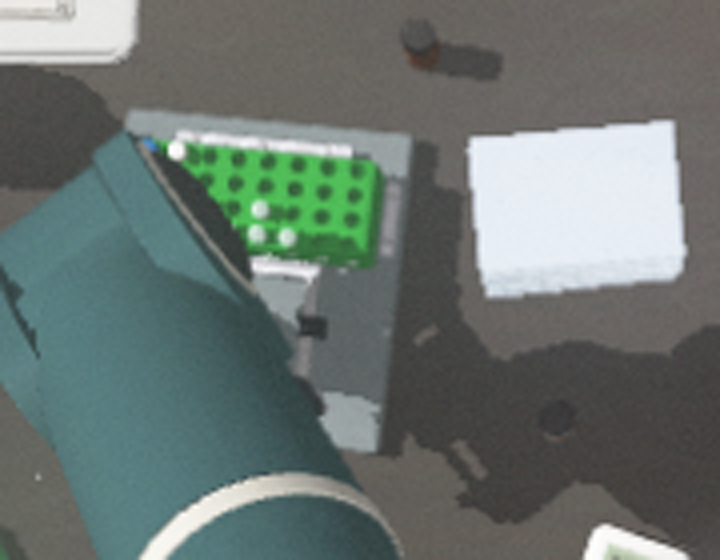

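View pics/side9.png

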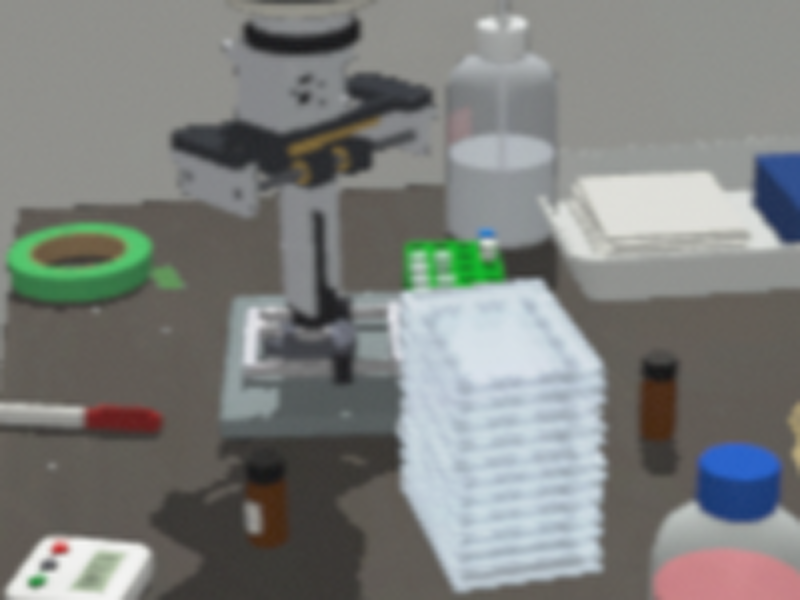

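```bash

python3 -m handwheel '[0,0,0,0,0,-0.8,0.8]'>/dev/null; python3 t.py
python3 -m handwheel '[0,0,0,0,0,0,0.8]'>/dev/null; python3 t.py
```

```text
T 0.643 [-1.2 -5.6  9.5] tz 0.25 tau7 0.47 -0.015
T 0.642 [-1.4 -5.5 10.1] tz 0.262 tau7 -0.533 -0.016
```

The climb at the stop is clear, so I'll stop here, ease off slightly and let go.

```bash

python3 -m handwheel '[0,0,0,0,0,0.4,0.8, 0,0,0,0,0,0,1.5, 0,0,0,0,0,0,2.5, 0,0,0,0,0,0,3, 0,0,0,0,0,0,3]'; python3 t.py
python3 -m handwheel '[0,0,1,0,0,0,3, 0,0,2,0,0,0,3, 0,0,4,0,0,0,3, 0,0,4,0,0,0,3, 0,0,4,0,0,0,3, 0,0,0,0,0,0,3]'
```

```text
time_s: 16.85
ee_pos: [0.508, 0.1263, 0.2497]
ee_rot: [-3.141, 0.0, 0.651]
force: [0.1, 0.1, 0.4]
finger_gap: 0.313
T 0.651 [0.1 0.1 0.4] tz 0.031 tau7 -0.019 -0.009
time_s: 17.45
ee_pos: [0.5086, 0.127, 0.4052]
ee_rot: [3.138, -0.006, 0.652]
force: [-1.1, 0.4, -0.8]
finger_gap: 0.318
```

```bash

python3 -m handwheel '[0,-2,1,0,0,0,3, -1,-4,1,0,0,0,3, -1,-4,0,0,0,0,3, -1,-4,0,0,0,0,3, -1,-4,0,0,0,0,3, -1,-4,0,0,0,0,3, -1,-4,0,0,0,0,3, 0,-2,0,0,0,0,3]'
python3 - <<'E'
from h import *
d=cam("side");p=d["pixels"][110:260,180:380]
cv2.imwrite(f"pics/side10.png",cv2.resize(p,None,fx=4,fy=4,interpolation=cv2.INTER_CUBIC))
d=cam("top");p=d["pixels"][140:280,130:310]
cv2.imwrite(f"pics/top10.png",cv2.resize(p,None,fx=4,fy=4,interpolation=cv2.INTER_CUBIC))
E
```

```text
time_s: 18.25
ee_pos: [0.4467, -0.1568, 0.4201]
ee_rot: [3.141, 0.001, 0.648]
force: [0.7, -0.0, -0.5]
finger_gap: 0.322
```

View pics/top10.png

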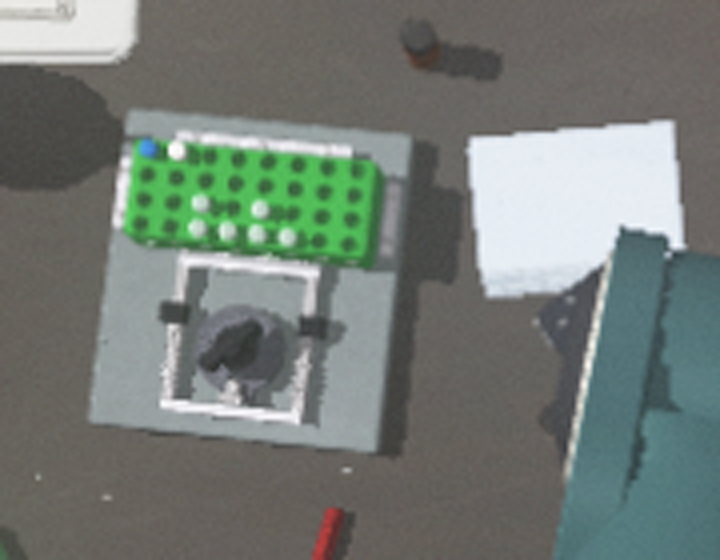

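View pics/side10.png

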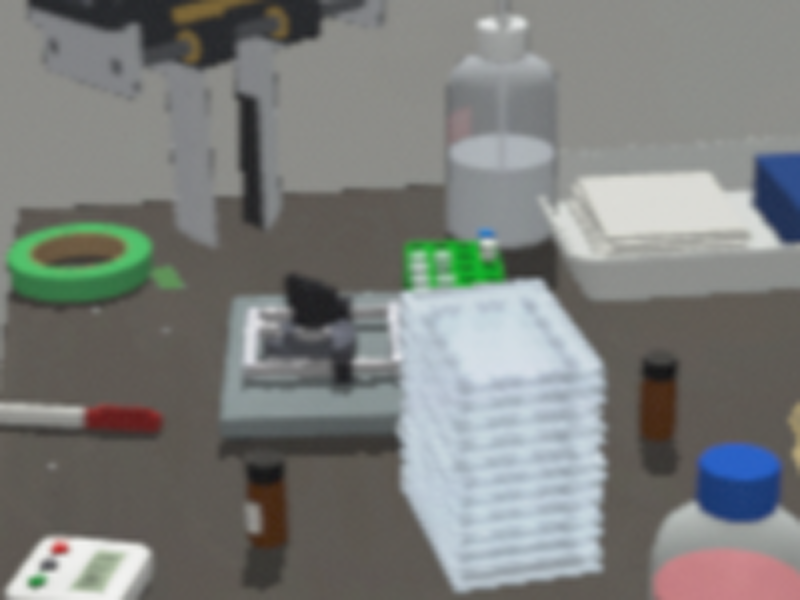

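```bash
python3 - <<'E' | sed -n '/=====/,$p'
from m1 import sides,wl
from h import *
print("=====")
d=cam("top");hsv=cv2.cvtColor(d["pixels"],cv2.COLOR_BGR2HSV);m=cv2.inRange(hsv,(50,100,50),(75,255,255));m[:,:150]=0;m[:,240:]=0;m[:165]=0;m[220:]=0
m=cv2.morphologyEx(m,cv2.MORPH_CLOSE,np.ones((5,5)))
o=sides(m,"rack");bx=np.array([.9955,-.095]);by=np.array([.095,.9955])
for k in o:
    A=wl(d,o[k],.066 if k in "TL" else .020)[:,:2];v=A[1]-A[0];print(k,(A.mean(0)@bx).round(4),(A.mean(0)@by).round(4),"yaw",np.rad2deg(np.arctan2(v[1],v[0])).round(2))
print("bystanders: vial1/2, bottle unchanged?")
a=cv2.imread("pics/top0.png").astype(int);b=d["pixels"].astype(int)
for n,(x0,x1,y0,y1) in dict(vial2=(225,250,140,165),bottle=(325,365,140,185),vial1=(262,292,235,258),timer=(268,306,268,304)).items():
    print(n,abs(a-b)[y0:y1,x0:x1].mean().round(2))
E
```

```text
Traceback (most recent call last):
  File "m1.py", line 19, in <module>
    o=sides(m,"rack")
  File "m1.py", line 4, in sides
    cs,_=cv2.findContours(mask,cv2.RETR_EXTERNAL,cv2.CHAIN_APPROX_NONE);c=max(cs,key=cv2.contourArea)
                                                                          ~~~^^^^^^^^^^^^^^^^^^^^^^^^
ValueError: max() iterable argument is empty
```

```bash
sed -n '1,18p' m1.py | sed '/^hsv/,$d;/^d=cam/d' > m3.py; python3 - <<'E'
from m3 import *
print("=====")
d=cam("top");hsv=cv2.cvtColor(d["pixels"],cv2.COLOR_BGR2HSV);m=cv2.inRange(hsv,(50,100,50),(75,255,255));m[:,:150]=0;m[:,240:]=0;m[:165]=0;m[220:]=0
m=cv2.morphologyEx(m,cv2.MORPH_CLOSE,np.ones((5,5)))
o=sides(m,"rack");bx=np.array([.9955,-.095]);by=np.array([.095,.9955])
for k in o:
    A=wl(d,o[k],.066 if k in "TL" else .034)[:,:2];v=A[1]-A[0];print(k,(A.mean(0)@bx).round(4),(A.mean(0)@by).round(4),"yaw",np.rad2deg(np.arctan2(v[1],v[0])).round(2))
a=cv2.imread("pics/top0.png").astype(int);b=d["pixels"].astype(int)
for n,(x0,x1,y0,y1) in dict(vial2=(225,250,140,165),bottle=(325,365,140,185),vial1=(262,292,235,258),timer=(268,306,268,304)).items():
    print(n,abs(a-b)[y0:y1,x0:x1].mean().round(2))
cv2.imwrite("pics/top11.png",d["pixels"])
E
```

```text
=====
rack (192.98556518554688, 190.14137268066406) (62.45121765136719, 26.06871223449707) 5.8263421058654785
R 0.5961 0.0912 yaw -3.61
L 0.5954 0.2496 yaw -5.91
B 0.5588 0.1729 yaw -95.5
T 0.6196 0.1678 yaw -94.44
vial2 2.92
bottle 4.28
vial1 25.33
timer 60.62
```

View pics/top11.png

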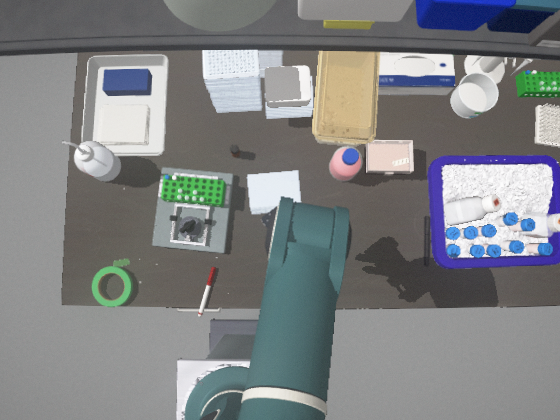

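```bash
python3 -c "
from workcell import ctrl
print(ctrl.close_job()); print(ctrl.sense()['time_s'])"
```

```text
the job is handed in; nothing more can be done
None
the job is handed in; nothing more can be done
```

The rack is in the bay, clamped against the fence and let go, and the job was handed in at about 18 s of robot time. No verdict came back.

**What I did**
- I gripped the rack across its width, lifted it over the plate stack and set it on the bed. The fingers met the bed at the expected height, and I let go.
- I gripped the wing knob and centred on its axis by force; it was about 4 mm further along y than the images had shown.
- I turned it clockwise. The resistance of about 0.25 N m became a pull after about 0.57 rad of turn.
- After about 0.8 rad of turn in all, the resistance climbed to a reading of 0.26 N m, about 0.3 N m allowing for the sensor's offset. I stopped there, eased off slightly, opened the fingers and moved the arm away.

**Last checks**
- **Rack position:** the pictures show the rack moved towards the fence and the jaw moved forward. Its long side is along the fence to within about 1° (limit about 2.9°). It is roughly 2 to 3 mm from centre along the bay (limit 8 mm). Across the bay it measures within about 3 mm of its clamped place (limit 3.5 mm).
- **Weak points:** two edges of the rack gave centres 5 mm apart across the bay, so that figure is only a few millimetres good. One short edge also read 2° off in angle. I could not measure the jaw force; I infer it from reaching the stop.
- **Bystanders:** the bottle and far vial are unchanged in the top view. The arm hid the near vial and timer there, but the side view shows both standing in place.

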